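Find the full detergent cartridge on the dosing balance

ROBOT

A 6-joint arm with a two-finger parallel gripper is mounted at the origin on the work surface. World frame = base frame: x ahead of the robot, y to its left, z up, the work surface at z = 0. Lengths are in m, angles in degrees, forces in N, time in s.
With the tool pointing down it reaches from about 0.325 to 0.775 m from the base axis. Payload 5.5 kg.
Tool frame: the origin (TCP) lies midway between the tips of the shut fingers; the grasp point (between the pads) lies 19 mm behind it; z points along the fingers, y is the direction in which the jaws open and shut (so a half turn about z gives the same grasp; the last joint's range is limited). The gripper opens to 85 mm and grips with 20 to 120 N. Pads are 22 mm wide; open, the fingers measure 114 mm over their backs; the gripper's body (76 mm by 85 mm) begins 54 mm behind the grasp point. The pads swing forward as they close: fully open they stand 13 mm farther back than shut.
Start: joints at [-79.624, 5.22, 70.514, -0, 104.267, -3.249], TCP at [0.141, -0.583, 0.211] pointing down, gripper open.
Joint ranges: [-164.24, 164.24], [-49.07, 125.15], [9.68, 141.18], [-86.29, 266.29], [3.28, 154.24], [-151.56, 151.56]. Speed limits (degrees/s): [147.25, 147.25, 172.46, 180, 180, 180].

INTERFACE

Orientations are given as a 3x3 rotation matrix whose columns are the frame's x, y, z axes.
In Python, from workcell import sense, viewer, ticket gives the robot as it stands.
- The arm moves only by the shell command python3 -m jog 'ROWS' [FORCE]. ROWS is a JSON object of lists of equal length, an entry for each row: "hand": the opening, from 0 (shut) to 1 (fully open); "delta_pos": the shift along the tool's x, y, z in mm, a list of three; "delta_rot": the turn, a rotation vector about the tool's x, y, z in degrees, a list of three. In form: {"hand": [hand, ...], "delta_pos": [[dx, dy, dz], ...], "delta_rot": [[ax, ay, az], ...]}. A call has 1 to 10 rows; each row is the pose to reach, as a shift and turn from the pose measured when the call began, along the tool's axes at that moment; what a row does not reach only later rows make up. A row lasts 1/8 s, in which the tool goes at most 62.5 mm and 10.7 degrees, less where a joint would pass 70% of its speed; a pose out of reach is approached as far as the arm can. A call with a gripper value outside its range is refused whole. The fingers move at their own pace and stop on an object; FORCE is the grip in N (left out, the last holds). Time passes only in rows, so rows that repeat a pose let the fingers close. It gives the time, the measured TCP pose, the force and the opening at its end, in the units of the state.
- sense(): the state, without advancing time (a new reading comes with each control period).
- viewer.snapshot(name): name is "side" or "top" or "wrist"; returns the picture (384x512x3 uint8, red, green, blue); there is no depth.
- viewer.camera_info(name): a dict with "camera_matrix" (3x3 intrinsics, pixels), "distortion" ([k1, k2, p1, p2, k3] as OpenCV has them; the pictures are not rectified), "T" (4x4, takes a point from camera to world coordinates); the wrist camera has in their place "mount" (4x4, takes a point from camera to tool coordinates, whose origin is the TCP and whose axes are the flange's). Camera axes: x right, y up, looking along -z (the intrinsics and any distortion apply to the point x, -y, -z); pixel columns grow to the right and rows downward; lengths in m; the calibration is good to about 2 mm. A picture is of the moment at which its call begins: read the wrist's pose just before it. camera_info takes no time and is no camera call.
- ticket.job_done(): hands the job in, once; it reports no verdict.
The state is a dict: "t": time; "joint_positions": joint angles; "joint_vel": joint speeds; "joint_torque": joint torques, N m; "eef_pos": TCP position; "tcp_rot": TCP orientation; "ft_force": force on the tool from outside, world axes, zero at the start; "moment": the same for the moment, N m; "opening": opening from 0.0 (shut) to 1.0 (fully open).
Only numpy, scipy, OpenCV 4.12 (cv2) and the standard library are available. Lean on these libraries where they do the work, as an engineer would, in place of code of your own. Each camera call takes 0.05 s, during which the arm holds its last target. There are 200 camera calls.

TASK

One of the two look-alike detergent cartridges is full and the other is spent: find out which by clipping one into the balance's holder and seeing, once let go, whether the beam sinks (full) or rises (spent). Leave the full one pushed fully home in the holder, resting on its floor pad, with the beam down, and the spent one standing upright in a free compartment of the grey dish rack. Push and pull gently on the balance (25 N is already too much) and leave everything else on the counter as it is.

Things in the scene. Friction and masses are not known exactly. Their poses are not given: they have to be found in the camera images.
- cartridge0_centre (a point): one of two look-alike closed detergent cartridges: upright white cylinder, 52 mm across, 105 mm tall, yellow band, blue cap. Point: its centre, 52.5 mm above its underside; z up. Its grey foot is tapered below (46 mm across at the underside, full width from 10 mm up). Full about 340 g, spent about 150 g; which one is full cannot be seen and changes from start to start
- cartridge1_centre (a point): one of two look-alike closed detergent cartridges: upright white cylinder, 52 mm across, 105 mm tall, yellow band, blue cap. Point: its centre, 52.5 mm above its underside; z up. Its grey foot is tapered below (46 mm across at the underside, full width from 10 mm up). Full about 340 g, spent about 150 g; which one is full cannot be seen and changes from start to start
- balance: dosing balance: blue base plate 110 x 330 x 12 mm, fixed (origin: centre of its underside, y along it towards the holder); aluminium beam along y, pivot 62 mm up; round white holder (the pan), kept level, 120 mm from the pivot on the +y side; dark steel counterweight 60 mm across 120 mm out on the -y side; black pointer before a red and green plate, top 132 mm up
- holder_mouth (a point): centre of the holder's rim, z up, about 130 mm above the counter while up; the holder stays level and rides about 29 mm up and down, swinging sideways under 2 mm. It is a round cup, 56 mm across inside, 64 mm outside. Its floor, a sprung rubber pad on an adjusting stem, is set anew each time, 20 to 40 mm below the rim: not measured, it must be felt
- holder_clips (a point): point on the cup's axis between its four sprung clips, 9 mm below the rim. They stop a cartridge set in from above. Push it straight down: the beam sinks to its lower stop, about 10 N (12 at most) gets the taper past the clips, about 6 N slides it until the floor pad is felt. The pad gives 1 mm per 6 N beyond 6 N; 20 N on it is too much. The clips hold a cartridge where it is left; pull out with 6 N
- beam (a joint): tilt of the beam: 0 = holder up against the upper stop (holder empty or with a spent cartridge), 0.24 rad = holder down on the lower stop (with a full cartridge, or while pushed by hand: about 2.5 N on the empty holder). It goes to one stop or the other in about 1 s after release
- rack: grey dish rack fixed to the counter, an open box 260 x 260 x 55 mm (origin: centre of its underside, z up), floor and walls 5 mm thick, cut by a cross of two dividers 48 mm high or less into four compartments about 122 mm square. The two on its -x side, towards the robot, are empty; the two on its +x side hold a mug and a tumbler
- rack_right (a point): centre of the floor of the empty compartment on the rack's -x, -y side (floor 5 mm above the counter)
- rack_left (a point): centre of the floor of the empty compartment on the rack's -x, +y side (floor 5 mm above the counter)
- mug: white mug 76 mm across, 85 mm tall in a far compartment of the rack; origin at its underside; leave alone
- tumbler: red tumbler 68 mm across, 100 mm tall in the other far compartment; origin at its underside; leave alone
- bottle: white squeeze bottle 60 mm across, 150 mm tall, black cap; origin at its underside; leave alone
- jar0: clear jar with yellow lid, 84 mm across, 100 mm tall; origin at its underside; leave alone
- jar1: amber jar with yellow lid, 72 mm across, 100 mm tall; origin at its underside; leave alone
- spatula: black spatula lying on the counter; leave alone
- can: steel can with an orange band, 74 mm across, 60 mm tall; origin at its underside; leave alone

How it is judged:
By the outcome, as a careful person would: the job done as asked, in the order asked, and still so for the second after the job is handed in, with the robot touching nothing.
It also fails if it takes over 72 s, if anything falls off the work surface, if the arm or the gripper's body presses on something with over 40 N, if the wrist force passes 120 N, or if a joint passes its speed limit or range.

## Working session

There is one attempt and no reset: what is moved stays moved. The work goes in short steps, Python scripts to look and compute and a shell command to move; the robot and the scene stay as the last step left them, time stands still between calls to the robot, and variables do not carry over. Pictures are saved under pics/ and viewed, on a budget of 10 in all, crops included, one or two more only if the job needs it, and the job is handed in when it is done.

```bash
mkdir -p pics; ls
python3 - <<'E'
from workcell import sense, viewer
import cv2,numpy as np
s=sense();print({k:np.round(v,3).tolist() for k,v in s.items()})
a=viewer.snapshot("side");b=viewer.snapshot("top")
cv2.imwrite("pics/s0.png",a[...,::-1]);cv2.imwrite("pics/t0.png",b[...,::-1])
for n in("side","top","wrist"):
  print(n,{k:np.round(v,4).tolist() for k,v in viewer.camera_info(n).items()})
E
```

```text
pics
{'t': 0.0, 'joint_positions': [-79.624, 5.265, 70.584, -0.003, 104.268, -3.25], 'joint_vel': [0.043, -0.041, -0.027, 0.037, 0.011, 0.041], 'joint_torque': [0.002, -45.873, -41.802, -0.0, 0.012, -0.0], 'eef_pos': [0.141, -0.583, 0.21], 'tcp_rot': [[0.972, 0.236, -0.0], [0.236, -0.972, 0.002], [0.0, -0.002, -1.0]], 'ft_force': [1.117, 0.108, 0.18], 'moment': [-0.018, 0.009, 0.047], 'opening': 0.998}
side {'camera_matrix': [[439.784, 0.0, 253.9152], [0.0, 439.784, 190.4864], [0.0, 0.0, 1.0]], 'distortion': [-0.1713, 0.0, 0.0, 0.0, 0.0], 'T': [[-0.9019, 0.279, -0.3299, 0.0923], [-0.4316, -0.5462, 0.718, 1.0509], [0.0202, 0.7898, 0.613, 1.033], [0.0, 0.0, 0.0, 1.0]]}
top {'camera_matrix': [[352.4343, 0.0, 258.0222], [0.0, 352.4343, 187.4043], [0.0, 0.0, 1.0]], 'distortion': [-0.1088, 0.0, 0.0, 0.0, 0.0], 'T': [[0.0765, 0.9767, -0.2004, 0.3662], [-0.9971, 0.0743, -0.0183, -0.034], [-0.003, 0.2013, 0.9795, 1.2495], [0.0, 0.0, 0.0, 1.0]]}
wrist {'camera_matrix': [[294.919, 0.0, 246.5177], [0.0, 294.919, 189.3235], [0.0, 0.0, 1.0]], 'distortion': [-0.007, 0.0, 0.0, 0.0, 0.0], 'mount': [[-0.0008, 0.9656, 0.2599, 0.0651], [1.0, 0.0007, 0.0004, -0.0004], [0.0002, 0.2599, -0.9656, -0.1621], [0.0, 0.0, 0.0, 1.0]]}
```

View pics/t0.png

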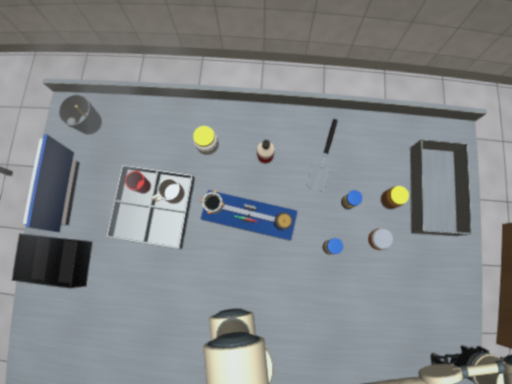

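View pics/s0.png

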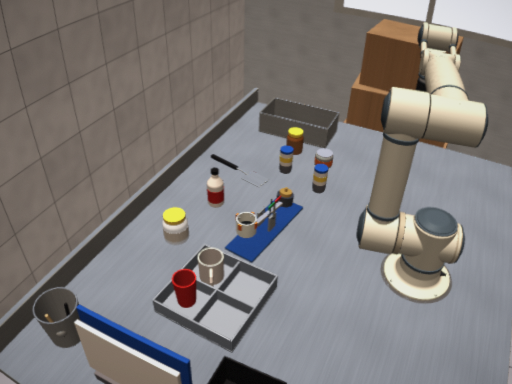

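The top view shows the two blue caps at (353,199) and (334,246). The holder cup is near (213,202), the counterweight near (284,220), and the empty rack compartments near (128,219) and (168,226). The amber jar at (398,196) and the can at (381,239) stand next to the cartridges.

```bash
cat > h.py <<'E'
import numpy as np,cv2
from workcell import sense,viewer
def camT(n,s=None):
    i=viewer.camera_info(n)
    if n!="wrist": return i,np.array(i["T"])
    M=np.eye(4);M[:3,:3]=s["tcp_rot"];M[:3,3]=s["eef_pos"];return i,M@np.array(i["mount"])
def cast(n,uv,z,s=None):
    i,T=camT(n,s)
    p=cv2.undistortPoints(np.array(uv,float).reshape(-1,1,2),np.array(i["camera_matrix"]),np.array(i["distortion"])).reshape(-1,2)
    d=np.c_[p[:,0],-p[:,1],-np.ones(len(p))]@T[:3,:3].T
    o=T[:3,3];return o+d*((z-o[2])/d[:,2])[:,None]
def proj(n,P,s=None):
    i,T=camT(n,s);q=(np.atleast_2d(P)-T[:3,3])@T[:3,:3]
    return cv2.projectPoints(q*[1,-1,-1],np.zeros(3),np.zeros(3),np.array(i["camera_matrix"]),np.array(i["distortion"]))[0].reshape(-1,2)
def blobs(im,lo,hi,amin=30):
    m=cv2.inRange(cv2.cvtColor(im,cv2.COLOR_RGB2HSV),lo,hi)
    n,l,st,c=cv2.connectedComponentsWithStats(m)
    return [(c[k].round(1),st[k].tolist()) for k in range(1,n) if st[k,4]>=amin]
def todelta(P,s):  # world target TCP -> tool mm
    return (np.array(s["tcp_rot"]).T@(np.array(P)-s["eef_pos"])*1000).round(1)
E
python3 - <<'E'
from h import *
im=cv2.imread("pics/t0.png")[...,::-1].copy()
for c,st in blobs(im,(100,150,60),(125,255,255)):print("blue",c,st,cast("top",c,.105).round(4))
for n,uv,z in [("holder",(213,202),.13),("cw",(284,220),.09),("amber",(398,196),.1),("can",(381,239),.06),("rackL",(128,219),.005),("rackR",(168,226),.005),("c1",(123,167),.055),("c2",(194,179),.055),("c3",(181,248),.055),("c4",(108,238),.055),("bottle",(265,145),.15),("jar0",(204,134),.1)]:print(n,cast("top",uv,z).round(3))
# balance plate corners via blue
m=cv2.inRange(cv2.cvtColor(im,cv2.COLOR_RGB2HSV),(100,150,60),(125,255,255))
m[:, :195]=0;m[:,302:]=0
r=cv2.minAreaRect(cv2.findNonZero(m));b=cv2.boxPoints(r);print("plate",r,cast("top",b,.012).round(3))
E
```

```text
blue [354.  197.5] [347, 191, 15, 14, 162] [[ 0.5904 -0.333   0.105 ]]
blue [256.9 205.8] [220, 194, 76, 30, 518] [[ 0.5386 -0.0136  0.105 ]]
blue [248.  223.8] [202, 210, 91, 29, 891] [[0.4775 0.0107 0.105 ]]
blue [334.5 245.7] [328, 239, 14, 14, 167] [[ 0.4274 -0.2736  0.105 ]]
holder [[0.536 0.128 0.13 ]]
cw [[ 0.5   -0.106  0.09 ]]
amber [[ 0.608 -0.485  0.1  ]]
can [[ 0.463 -0.442  0.06 ]]
rackL [[0.469 0.447 0.005]]
rackR [[0.457 0.298 0.005]]
c1 [[0.648 0.474 0.055]]
c2 [[0.624 0.214 0.055]]
c3 [[0.383 0.231 0.055]]
c4 [[0.394 0.49  0.055]]
bottle [[ 0.734 -0.025  0.15 ]]
jar0 [[0.775 0.188 0.1  ]]
plate ((248.79495239257812, 214.72190856933594), (90.6183853149414, 28.782018661499023), 12.994616508483887) [[ 0.492  0.18   0.012]
 [ 0.594  0.168  0.012]
 [ 0.545 -0.152  0.012]
 [ 0.445 -0.135  0.012]]
```

```bash
python3 -m jog '{"hand":[1,1,1,1,1,1,1,1,1,1],"delta_pos":[[45,-30,0],[90,-60,0],[135,-90,0],[180,-120,0],[225,-150,0],[270,-180,0],[310,-207,0],[340,-226,0],[351,-233,0],[351,-233,0]],"delta_rot":[[0,0,0],[0,0,0],[0,0,0],[0,0,0],[0,0,0],[0,0,0],[0,0,0],[0,0,0],[0,0,0],[0,0,0]]}' 30
python3 - <<'E'
from h import *
s=sense();im=viewer.snapshot("wrist");cv2.imwrite("pics/w1.png",im[...,::-1])
print(s["t"],s["joint_positions"].round(1) if hasattr(s["joint_positions"],"round") else s["joint_positions"],s["ft_force"],s["eef_pos"])
for c,st in blobs(im,(100,150,60),(125,255,255),150):print(c,st,cast("wrist",c,.105,s).round(4))
E
```

```text
t: 1.35
eef_pos: [0.4275, -0.2735, 0.2102]
tcp_rot: [[0.972, 0.237, -0.001], [0.237, -0.972, 0.002], [-0.001, -0.002, -1.0]]
ft_force: [0.1, -0.9, -0.3]
opening: 1.001
1.35 [-36.5  -8.9  84.5   0.  104.6  39.8] [ 0.12661739 -0.86980467 -0.30645184] [ 0.42752353 -0.27352812  0.2102248 ]
[88.7 54.8] [0, 0, 172, 126, 9236] [[ 0.503  -0.1182  0.105 ]]
[367.5  19.2] [335, 0, 67, 46, 2350] [[ 0.5833 -0.3363  0.105 ]]
[250.3 180.7] [223, 154, 55, 54, 2282] [[ 0.4296 -0.2759  0.105 ]]
```

View pics/w1.png

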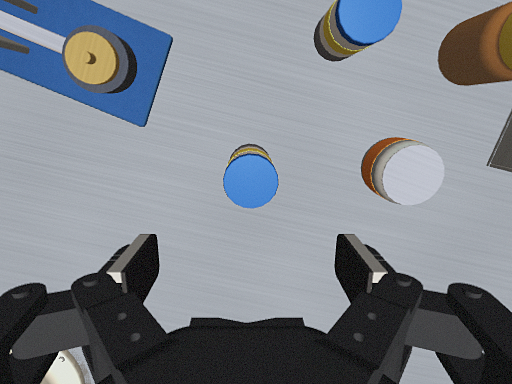

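The wrist view shows cartridge A's cap at (250,181), centred between the open fingers. The second cap is at the top edge (367,19) and the can is clear to the right. Next I descend and grasp.

```bash
python3 -m jog '{"hand":[1,1,1,1,1,1,0,0,0,0],"delta_pos":[[1.4,2.8,40],[1.4,2.8,80],[1.4,2.8,120],[1.4,2.8,145],[1.4,2.8,155],[1.4,2.8,155],[1.4,2.8,155],[1.4,2.8,155],[1.4,2.8,155],[1.4,2.8,155]],"delta_rot":[[0,0,0],[0,0,0],[0,0,0],[0,0,0],[0,0,0],[0,0,0],[0,0,0],[0,0,0],[0,0,0],[0,0,0]]}' 40;  python3 -m jog '{"hand":[0,0,0,0,0],"delta_pos":[[0,0,0],[0,0,0],[0,0,0],[0,0,0],[0,0,0]],"delta_rot":[[0,0,0],[0,0,0],[0,0,0],[0,0,0],[0,0,0]]}'
```

```text
t: 2.65
eef_pos: [0.4296, -0.2768, 0.057]
tcp_rot: [[0.972, 0.236, 0.001], [0.236, -0.972, -0.0], [0.001, 0.0, -1.0]]
ft_force: [-1.0, -0.7, 6.7]
opening: 0.595
t: 3.28
eef_pos: [0.4296, -0.2767, 0.0571]
tcp_rot: [[0.972, 0.236, 0.001], [0.236, -0.972, 0.0], [0.001, 0.0, -1.0]]
ft_force: [0.0, 1.1, 0.9]
opening: 0.594
```

```bash
python3 -m jog '{"hand":[0,0,0,0,0,0,0,0,0],"delta_pos":[[0,0,-15],[0,0,-50],[0,0,-95],[0,0,-135],[0,0,-160],[0,0,-170],[0,0,-170],[0,0,-170],[0,0,-170]],"delta_rot":[[0,0,0],[0,0,0],[0,0,0],[0,0,0],[0,0,0],[0,0,0],[0,0,0],[0,0,0],[0,0,0]]}'
python3 - <<'E'
from h import *
f=[];
for k in range(6):
    f.append(sense()["ft_force"][2]);im=viewer.snapshot("side" if k else "wrist")
    if k==0: cv2.imwrite("pics/w2.png",im[...,::-1])
print(np.round(f,2),np.mean(f))
E
```

```text
t: 4.4
eef_pos: [0.4291, -0.2764, 0.2255]
tcp_rot: [[0.972, 0.236, -0.001], [0.236, -0.972, 0.001], [-0.001, -0.002, -1.0]]
ft_force: [1.0, 0.7, -3.2]
opening: 0.595
[-3.22 -3.67 -2.83 -3.22 -4.1  -3.6 ] -3.4419717348904246
```

The wrist reads about 3.4 N, so A is probably the full one. I'll go to the holder and use a close view to refine its position.

```bash
python3 -m jog '{"hand":[0,0,0,0,0,0,0,0,0,0],"delta_pos":[[8,-30,0],[20,-75,0],[33,-120,0],[46,-168,0],[60,-218,0],[74,-268,0],[87,-318,0],[98,-358,0],[104,-382,0],[104,-382,0]],"delta_rot":[[0,0,0],[0,0,0],[0,0,0],[0,0,0],[0,0,0],[0,0,0],[0,0,0],[0,0,0],[0,0,0],[0,0,0]]}' 
python3 -m jog '{"hand":[0,0],"delta_pos":[[0,0,0],[0,0,0]],"delta_rot":[[0,0,0],[0,0,0]]}'
python3 - <<'E'
from h import *
import json
s=sense();im=viewer.snapshot("wrist");cv2.imwrite("pics/w3.png",im[...,::-1])
json.dump({k:np.array(v).tolist() for k,v in s.items()},open("s3.json","w"))
print(np.round(s["joint_positions"],1),s["t"])
print(proj("wrist",[[.536,.131,.13],[.443,.295,.005],[.455,.421,.005]],s))
E
```

```text
t: 5.95
eef_pos: [0.4402, 0.1206, 0.2269]
tcp_rot: [[0.971, 0.239, 0.001], [0.239, -0.971, 0.0], [0.001, -0.0, -1.0]]
ft_force: [0.7, -0.7, -3.3]
opening: 0.591
t: 6.2
eef_pos: [0.4403, 0.1198, 0.227]
tcp_rot: [[0.971, 0.238, 0.001], [0.238, -0.971, 0.0], [0.001, -0.0, -1.0]]
ft_force: [-0.5, -0.4, -4.0]
opening: 0.592
[ 10.9 -16.7  89.4   0.  107.3  87.2] 6.2
[[261.4542487   71.79068249]
 [114.2993523  127.26589466]
 [ 14.94495247  93.48535249]]
```

View pics/w3.png

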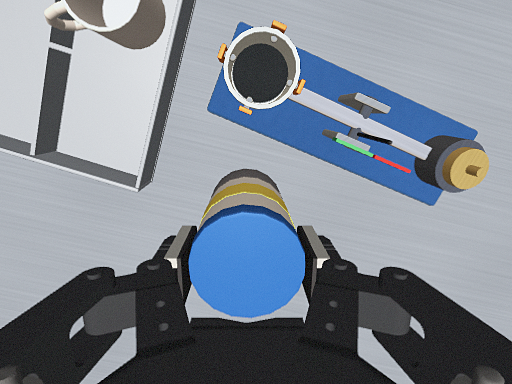

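The cup rim is clearly visible as a ring about (262,67), with orange clips around it. The held cartridge's cap is at (247,262). I'll fit the rim circle at z = 0.13 and the cap at its own height.

Run:
```python
from h import *
import json
from scipy.optimize import least_squares
s=json.load(open("s3.json"));im=cv2.imread("pics/w3.png")[...,::-1].copy()
hsv=cv2.cvtColor(im,cv2.COLOR_RGB2HSV)
def circ(P):
    r=least_squares(lambda q:np.hypot(P[:,0]-q[0],P[:,1]-q[1])-q[2],[*P.mean(0),.03],loss="soft_l1",f_scale=.0005);return r.x
# rays from centre
c0=np.array([262,67.]);V=hsv[...,2].astype(int);S=hsv[...,1].astype(int)
w=((V>190)&(S<40)).astype(np.uint8)
inn=[];out=[]
for a in np.arange(0,360,4):
    d=np.array([np.cos(np.radians(a)),np.sin(np.radians(a))])
    v=[ (r,w[int(round(c0[1]+r*d[1])),int(round(c0[0]+r*d[0]))]) for r in np.arange(26,46,.5)]
    h=[r for r,x in v if x]
    if h: inn.append(c0+d*h[0]);out.append(c0+d*h[-1])
for nm,q in(("in",inn),("out",out)):
    P=cast("wrist",q,.13,s)[:,:2];x=circ(P);print(nm,len(P),x.round(4),np.abs(np.hypot(*(P-x[:2]).T)-x[2]).mean().round(4))
for c,st in blobs(im,(100,150,60),(125,255,255),3000):
    print(c,st,cast("wrist",c,s["eef_pos"][2]-.057+.105,s).round(4),s["eef_pos"])
```

```text
in 90 [0.5396 0.1315 0.0271] 0.0011
out 90 [0.5391 0.1321 0.0321] 0.0016
[378.6 100.7] [296, 47, 181, 96, 4786] [[0.5184 0.0888 0.275 ]] [0.44032149644210344, 0.11982754193837536, 0.2269951448920713]
[324.1 141.4] [208, 67, 235, 138, 7259] [[0.4992 0.104  0.275 ]] [0.44032149644210344, 0.11982754193837536, 0.2269951448920713]
[246.5 261.2] [188, 205, 118, 113, 10266] [[0.4426 0.1209 0.275 ]] [0.44032149644210344, 0.11982754193837536, 0.2269951448920713]
```

```bash
python3 -m jog '{"hand":[0,0,0,0,0,0,0],"delta_pos":[[25,3,0],[60,7.5,0],[90,11.4,0],[97,12.3,10],[97,12.3,25],[97,12.3,30],[97,12.3,30]],"delta_rot":[[0,0,0],[0,0,0],[0,0,0],[0,0,0],[0,0,0],[0,0,0],[0,0,0]]}' 60
python3 - <<'E'
from h import *
s=sense()
a=viewer.snapshot("wrist");b=viewer.snapshot("side");print(s["eef_pos"],s["ft_force"])
p=proj("side",[[.539,.132,.13]])[0].astype(int);x,y=p
c=cv2.resize(b[y-50:y+30,x-50:x+50],(500,400),interpolation=cv2.INTER_CUBIC)
cv2.imwrite("pics/c4.png",np.hstack([cv2.resize(a,(300,400)),c])[...,::-1])
E
```

```text
t: 7.12
eef_pos: [0.5366, 0.1308, 0.1966]
tcp_rot: [[0.971, 0.238, -0.0], [0.238, -0.971, 0.0], [-0.0, -0.0, -1.0]]
ft_force: [-0.1, 0.4, -3.7]
opening: 0.591
[0.53662235 0.13078222 0.19661494] [-0.12133379  0.40992673 -3.74405417]
```

View pics/c4.png

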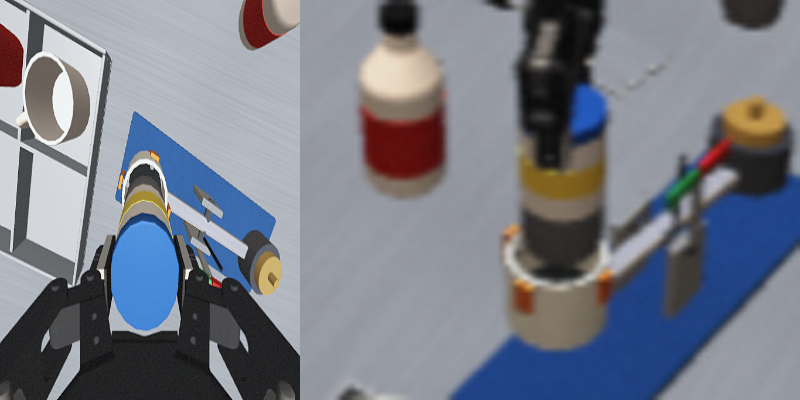

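Seen from the side and from the wrist, the foot is centred over the cup. I'll lower it gently onto the clips and push the beam down.

```bash
python3 -m jog '{"hand":[0,0,0,0,0,0,0,0,0,0],"delta_pos":[[0,0,7],[0,0,14],[0,0,18],[0,0,22],[0,0,26],[0,0,30],[0,0,34],[0,0,38],[0,0,41],[0,0,43]],"delta_rot":[[0,0,0],[0,0,0],[0,0,0],[0,0,0],[0,0,0],[0,0,0],[0,0,0],[0,0,0],[0,0,0],[0,0,0]]}'
python3 -m jog '{"hand":[0],"delta_pos":[[0,0,0]],"delta_rot":[[0,0,0]]}'
```

```text
t: 8.48
eef_pos: [0.5374, 0.131, 0.1545]
tcp_rot: [[0.971, 0.238, 0.002], [0.238, -0.971, 0.0], [0.002, -0.0, -1.0]]
ft_force: [3.9, 2.0, -0.9]
opening: 0.589
t: 8.6
eef_pos: [0.5374, 0.131, 0.1543]
tcp_rot: [[0.971, 0.238, 0.002], [0.238, -0.971, 0.0], [0.002, -0.0, -1.0]]
ft_force: [3.2, 2.1, -0.8]
opening: 0.586
```

```bash
python3 -m jog '{"hand":[0,0,0,0,0],"delta_pos":[[0.5,0,0],[1,0,1],[1,0,2],[1,0,3],[1,0,4]],"delta_rot":[[0,0,0],[0,0,0],[0,0,0],[0,0,0],[0,0,0]]}'
python3 -m jog '{"hand":[0,0],"delta_pos":[[0,0,1],[0,0,2]],"delta_rot":[[0,0,0],[0,0,0]]}'
```

```text
t: 9.22
eef_pos: [0.5382, 0.131, 0.1502]
tcp_rot: [[0.971, 0.238, 0.001], [0.238, -0.971, 0.0], [0.001, 0.0, -1.0]]
ft_force: [2.3, 1.2, -0.9]
opening: 0.584
t: 9.48
eef_pos: [0.5382, 0.1309, 0.1481]
tcp_rot: [[0.971, 0.237, 0.001], [0.237, -0.971, -0.0], [0.001, 0.0, -1.0]]
ft_force: [1.0, 0.3, -0.7]
opening: 0.586
```

```bash
python3 -m jog '{"hand":[0,0],"delta_pos":[[0.3,0,1],[0.3,0,1.5]],"delta_rot":[[0,0,0],[0,0,0]]}'|grep -E 'pos|force'
python3 -m jog '{"hand":[0,0],"delta_pos":[[0,0,1],[0,0,1.5]],"delta_rot":[[0,0,0],[0,0,0]]}'|grep -E 'pos|force'
```

```text
eef_pos: [0.5384, 0.1308, 0.1464]
ft_force: [1.0, 0.0, -0.9]
eef_pos: [0.5385, 0.1308, 0.1452]
ft_force: [1.3, -0.1, 0.6]
```

```bash
for i in 1; do python3 -m jog '{"hand":[0,0],"delta_pos":[[0,0,0.5],[0,0,1]],"delta_rot":[[0,0,0],[0,0,0]]}'|grep -E 'pos|force'; done
python3 -m jog '{"hand":[0,0],"delta_pos":[[0,0,0.5],[0,0,1]],"delta_rot":[[0,0,0],[0,0,0]]}'|grep -E 'pos|force'
```

```text
eef_pos: [0.5386, 0.1307, 0.1447]
ft_force: [0.1, -0.3, 3.6]
eef_pos: [0.5386, 0.1306, 0.1439]
ft_force: [1.1, -0.8, 2.9]
```

```bash
python3 -m jog '{"hand":[0,0],"delta_pos":[[0,0,0.6],[0,0,1.2]],"delta_rot":[[0,0,0],[0,0,0]]}'|grep -E 'pos|force'
python3 -m jog '{"hand":[0,0],"delta_pos":[[0,0,0.6],[0,0,1.2]],"delta_rot":[[0,0,0],[0,0,0]]}'|grep -E 'pos|force'
python3 -m jog '{"hand":[0,0],"delta_pos":[[0,0,0.6],[0,0,1.2]],"delta_rot":[[0,0,0],[0,0,0]]}'|grep -E 'pos|force'
```

```text
eef_pos: [0.5386, 0.1306, 0.1428]
ft_force: [0.2, 0.6, 3.5]
eef_pos: [0.5386, 0.1306, 0.1415]
ft_force: [0.0, 1.2, 2.4]
eef_pos: [0.5384, 0.1306, 0.1397]
ft_force: [1.3, 0.2, 0.7]
```

```bash
python3 -m jog '{"hand":[0,0],"delta_pos":[[0,0,0.6],[0,0,1.2]],"delta_rot":[[0,0,0],[0,0,0]]}'|grep -E 'pos|force'
python3 -m jog '{"hand":[0,0],"delta_pos":[[0,0,0.6],[0,0,1.2]],"delta_rot":[[0,0,0],[0,0,0]]}'|grep -E 'pos|force'
python3 -m jog '{"hand":[0,0],"delta_pos":[[0,0,0.6],[0,0,1.2]],"delta_rot":[[0,0,0],[0,0,0]]}'|grep -E 'pos|force'
```

```text
eef_pos: [0.5382, 0.1307, 0.1378]
ft_force: [0.9, 0.4, -1.1]
eef_pos: [0.5383, 0.1306, 0.1366]
ft_force: [1.5, 0.4, 0.1]
eef_pos: [0.5383, 0.1306, 0.1355]
ft_force: [1.1, 0.4, 1.5]
```

```bash
python3 -m jog '{"hand":[0,0],"delta_pos":[[0,0,0.6],[0,0,1.2]],"delta_rot":[[0,0,0],[0,0,0]]}'|grep -E 'pos|force'
python3 -m jog '{"hand":[0,0],"delta_pos":[[0,0,0.5],[0,0,1]],"delta_rot":[[0,0,0],[0,0,0]]}'|grep -E 'pos|force'
python3 - <<'E'
from h import *
b=viewer.snapshot("side");a=viewer.snapshot("wrist")
x,y=proj("side",[[.539,.132,.13]])[0].astype(int)
c=cv2.resize(b[y-50:y+30,x-50:x+50],(500,400),interpolation=cv2.INTER_CUBIC)
cv2.imwrite("pics/c5.png",np.hstack([cv2.resize(a,(300,400)),c])[...,::-1])
E
```

```text
eef_pos: [0.5383, 0.1306, 0.1342]
ft_force: [0.6, -0.4, -0.8]
eef_pos: [0.5383, 0.1306, 0.1333]
ft_force: [1.3, -0.5, 0.4]
```

View pics/c5.png

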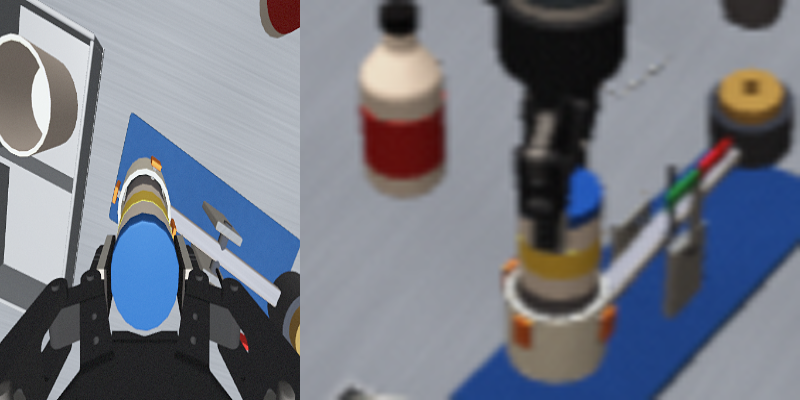

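The beam is down (counterweight raised) and the foot is in the cup past the clips. I'll keep sliding until the pad is felt.

```bash
python3 -m jog '{"hand":[0,0],"delta_pos":[[0,0,0.6],[0,0,1.2]],"delta_rot":[[0,0,0],[0,0,0]]}'|grep -E 'pos|force'
python3 -m jog '{"hand":[0,0],"delta_pos":[[0,0,0.5],[0,0,1]],"delta_rot":[[0,0,0],[0,0,0]]}'|grep -E 'pos|force'
```

```text
eef_pos: [0.5383, 0.1307, 0.1318]
ft_force: [1.3, 0.1, 0.7]
eef_pos: [0.5383, 0.1307, 0.1308]
ft_force: [-0.1, -0.4, 0.1]
```

```bash
python3 -m jog '{"hand":[0,0],"delta_pos":[[0,0,0.6],[0,0,1.2]],"delta_rot":[[0,0,0],[0,0,0]]}'|grep -E 'pos|force'
python3 -m jog '{"hand":[0,0],"delta_pos":[[0,0,0.5],[0,0,1]],"delta_rot":[[0,0,0],[0,0,0]]}'|grep -E 'pos|force'
```

```text
eef_pos: [0.5383, 0.1306, 0.1295]
ft_force: [1.9, 0.1, 0.3]
eef_pos: [0.5383, 0.1307, 0.1284]
ft_force: [0.3, -0.0, 0.9]
```

```bash
python3 -m jog '{"hand":[0,0],"delta_pos":[[0,0,0.6],[0,0,1.2]],"delta_rot":[[0,0,0],[0,0,0]]}'|grep -E 'pos|force'
python3 -m jog '{"hand":[0,0],"delta_pos":[[0,0,0.5],[0,0,1]],"delta_rot":[[0,0,0],[0,0,0]]}'|grep -E 'pos|force'
```

```text
eef_pos: [0.5383, 0.1306, 0.1271]
ft_force: [0.6, 1.0, 0.1]
eef_pos: [0.5382, 0.1306, 0.1258]
ft_force: [1.2, -0.0, -1.7]
```

```bash
python3 -m jog '{"hand":[0,0],"delta_pos":[[0,0,0.6],[0,0,1.2]],"delta_rot":[[0,0,0],[0,0,0]]}'|grep -E 'pos|force'
python3 -m jog '{"hand":[0,0],"delta_pos":[[0,0,0.5],[0,0,1]],"delta_rot":[[0,0,0],[0,0,0]]}'|grep -E 'pos|force'
```

```text
eef_pos: [0.5385, 0.1307, 0.1255]
ft_force: [-0.7, 0.7, 5.7]
eef_pos: [0.5387, 0.1307, 0.1253]
ft_force: [-0.6, -0.2, 5.2]
```

```bash
python3 -m jog '{"hand":[0,0],"delta_pos":[[0,0,1],[0,0,1.6]],"delta_rot":[[0,0,0],[0,0,0]]}'|grep -E 'pos|force'
python3 -m jog '{"hand":[0,0],"delta_pos":[[0,0,1],[0,0,2]],"delta_rot":[[0,0,0],[0,0,0]]}'|grep -E 'pos|force'
```

```text
eef_pos: [0.5389, 0.1307, 0.125]
ft_force: [-1.7, 0.1, 8.0]
eef_pos: [0.5391, 0.1308, 0.1246]
ft_force: [-1.4, -0.3, 9.0]
```

```bash
python3 -m jog '{"hand":[0.8,0.9,0.9,0.9],"delta_pos":[[0,0,1.5],[0,0,1.5],[0,0,1],[0,0,0]],"delta_rot":[[0,0,0],[0,0,0],[0,0,0],[0,0,0]]}'
python3 -m jog '{"hand":[0.9,0.9,0.9,0.9,0.9,0.9,0.9,0.9],"delta_pos":[[0,0,0],[0,0,-10],[0,0,-30],[0,0,-60],[0,0,-90],[0,0,-110],[0,0,-115],[0,0,-115]],"delta_rot":[[0,0,0],[0,0,0],[0,0,0],[0,0,0],[0,0,0],[0,0,0],[0,0,0],[0,0,0]]}'
python3 - <<'E'
from h import *
s=sense();b=viewer.snapshot("side");a=viewer.snapshot("wrist")
import json
json.dump({k:np.array(v).tolist() for k,v in s.items()},open("s6.json","w"));cv2.imwrite("pics/w6.png",a[...,::-1])
x,y=proj("side",[[.539,.132,.13]])[0].astype(int)
c=cv2.resize(b[y-50:y+30,x-50:x+50],(400,320),interpolation=cv2.INTER_CUBIC)
cv2.imwrite("pics/c6.png",np.hstack([cv2.resize(a,(400,320)),c])[...,::-1])
print(np.round(s["joint_positions"],1))
E
```

```text
t: 15.58
eef_pos: [0.5389, 0.1307, 0.1242]
tcp_rot: [[0.971, 0.237, 0.005], [0.237, -0.971, -0.0], [0.004, 0.001, -1.0]]
ft_force: [0.2, -0.5, 0.0]
opening: 0.897
t: 16.58
eef_pos: [0.5385, 0.1308, 0.2398]
tcp_rot: [[0.971, 0.237, 0.005], [0.237, -0.971, 0.0], [0.005, 0.001, -1.0]]
ft_force: [0.6, 0.5, -0.1]
opening: 0.902
[ 1.020e+01 -1.700e+00  7.470e+01 -1.000e-01  1.067e+02  8.640e+01]
```

View pics/c6.png

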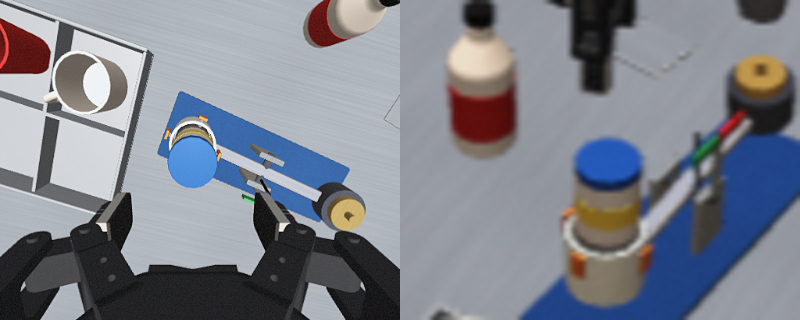

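Let go for over a second, the beam stays down (cup low, counterweight up), so A is full and home. B is therefore the spent one. I'll fetch it.

```bash
python3 -m jog '{"hand":[1,1,1,1,1,1,1,1,1,1],"delta_pos":[[-4,30,0],[-10,80,0],[-17,135,0],[-24,190,0],[-32,250,0],[-40,310,5],[-48,370,15],[-54,420,25],[-59.5,457,30],[-59.5,465,30]],"delta_rot":[[0,0,0],[0,0,0],[0,0,0],[0,0,0],[0,0,0],[0,0,0],[0,0,0],[0,0,0],[0,0,0],[0,0,0]]}'
python3 -m jog '{"hand":[1,1],"delta_pos":[[0,0,0],[0,0,0]],"delta_rot":[[0,0,0],[0,0,0]]}'
python3 - <<'E'
from h import *
s=sense();im=viewer.snapshot("wrist");cv2.imwrite("pics/w7.png",im[...,::-1])
for c,st in blobs(im,(100,150,60),(125,255,255),800):
    p=cast("wrist",c,.105,s)[0];print(c,st,p.round(4),todelta([p[0],p[1],.057],s))
E
```

```text
t: 17.92
eef_pos: [0.5896, -0.3373, 0.2054]
tcp_rot: [[0.972, 0.234, -0.001], [0.234, -0.972, 0.002], [-0.001, -0.002, -1.0]]
ft_force: [0.9, 0.0, -0.4]
opening: 1.0
t: 18.18
eef_pos: [0.5897, -0.3361, 0.2052]
tcp_rot: [[0.972, 0.235, -0.001], [0.235, -0.972, 0.002], [-0.001, -0.003, -1.0]]
ft_force: [1.3, -0.3, -1.1]
opening: 0.998
[ 50.6 176.1] [0, 124, 99, 113, 5867] [ 0.5542 -0.1596  0.105 ] [   7.1 -179.5  148.7]
[247.7 179.8] [220, 152, 56, 55, 2372] [ 0.5932 -0.3356  0.105 ] [  3.6   0.7 148.2]
```

```bash
python3 -m jog '{"hand":[1,1,1,1,1,0,0,0,0,0],"delta_pos":[[3,0.7,40],[3,0.7,80],[3,0.7,120],[3,0.7,140],[3,0.7,145],[3,0.7,145],[3,0.7,145],[3,0.7,145],[3,0.7,145],[3,0.7,145]],"delta_rot":[[0,0,0],[0,0,0],[0,0,0],[0,0,0],[0,0,0],[0,0,0],[0,0,0],[0,0,0],[0,0,0],[0,0,0]]}' 40;  python3 -m jog '{"hand":[0,0,0],"delta_pos":[[0,0,0],[0,0,0],[0,0,0]],"delta_rot":[[0,0,0],[0,0,0],[0,0,0]]}'
python3 -m jog '{"hand":[0,0,0,0,0,0,0,0,0],"delta_pos":[[0,0,-15],[0,0,-50],[0,0,-95],[0,0,-140],[0,0,-175],[0,0,-190],[0,0,-190],[0,0,-190],[0,0,-190]],"delta_rot":[[0,0,0],[0,0,0],[0,0,0],[0,0,0],[0,0,0],[0,0,0],[0,0,0],[0,0,0],[0,0,0]]}'
```

```text
t: 19.48
eef_pos: [0.594, -0.3362, 0.0634]
tcp_rot: [[0.972, 0.236, 0.003], [0.236, -0.972, -0.0], [0.003, 0.001, -1.0]]
ft_force: [0.4, 0.3, 5.9]
opening: 0.595
t: 19.85
eef_pos: [0.5941, -0.3363, 0.0635]
tcp_rot: [[0.972, 0.236, 0.003], [0.236, -0.972, -0.0], [0.003, 0.001, -1.0]]
ft_force: [0.9, -0.3, 0.5]
opening: 0.597
t: 20.98
eef_pos: [0.5931, -0.336, 0.251]
tcp_rot: [[0.972, 0.236, -0.0], [0.236, -0.972, 0.002], [0.0, -0.002, -1.0]]
ft_force: [-0.2, -0.5, -1.5]
opening: 0.596
```

```bash
python3 -m jog '{"hand":[0,0,0,0,0,0,0,0,0,0],"delta_pos":[[-3,-25,0],[-9,-70,0],[-15,-120,0],[-21,-170,0],[-27,-220,0],[-33,-270,0],[-39,-320,0],[-45,-365,0],[-50,-405,0],[-53,-430,0]],"delta_rot":[[0,0,0],[0,0,0],[0,0,0],[0,0,0],[0,0,0],[0,0,0],[0,0,0],[0,0,0],[0,0,0],[0,0,0]]}'|grep pos
python3 -m jog '{"hand":[0,0,0,0,0,0,0,0],"delta_pos":[[-5,-40,0],[-10,-85,0],[-16,-130,0],[-21,-175,0],[-25,-205,0],[-28,-222,0],[-28,-222,0],[-28,-222,0]],"delta_rot":[[0,0,0],[0,0,0],[0,0,0],[0,0,0],[0,0,0],[0,0,0],[0,0,0],[0,0,0]]}'
python3 - <<'E'
from h import *
import json
s=sense();im=viewer.snapshot("wrist");cv2.imwrite("pics/w8.png",im[...,::-1])
json.dump({k:np.array(v).tolist() for k,v in s.items()},open("s8.json","w"))
print(np.round(s["joint_positions"],1),proj("wrist",[[.443,.295,.005],[.455,.421,.005]],s).round())
E
```

```text
eef_pos: [0.4391, 0.071, 0.2511]
t: 23.22
eef_pos: [0.3593, 0.2794, 0.2511]
tcp_rot: [[0.972, 0.237, -0.001], [0.237, -0.972, 0.001], [-0.001, -0.002, -1.0]]
ft_force: [-0.0, -1.2, -1.7]
opening: 0.597
[ 3.350e+01 -1.630e+01  8.660e+01  1.000e-01  1.097e+02  1.098e+02] [[251.  94.]
 [158.  60.]]
```

View pics/w8.png

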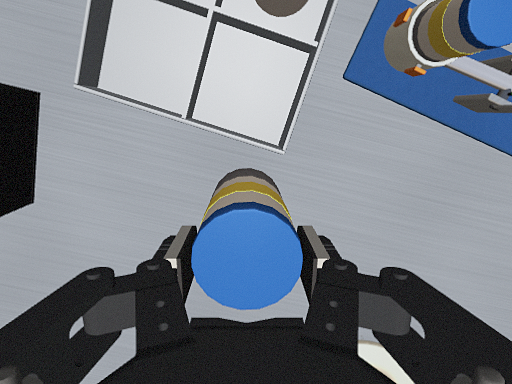

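The right-hand empty compartment is in view, with corners at about (284,152), (185,119), (213,10) and (318,43).

Run:
```python
from h import *
import json
s=json.load(open("s8.json"))
P=cast("wrist",[(284,152),(185,119),(213,10),(318,43)],.052,s);print(P.round(3));c=P.mean(0)
print("centre",c.round(4))
q=cast("wrist",[(247,258)],s["eef_pos"][2]-.0635+.105,s)[0];print("cap",q.round(4))
# jaws: TCP such that cartridge at c
for z in (.18,.072):print(todelta([c[0]-.001,c[1],z],s))
x=(P[3]-P[0])+(P[2]-P[1]);print("rack yaw",np.degrees(np.arctan2(x[1],x[0])))
print(proj("wrist",c,s))
```

```text
[[0.385 0.239 0.052]
 [0.395 0.364 0.052]
 [0.516 0.356 0.052]
 [0.512 0.235 0.052]]
centre [0.4518 0.2986 0.052 ]
cap [0.3599 0.2797 0.2926]
[93.5  3.2 71. ]
[ 93.7   3.3 179. ]
rack yaw -2.893842238476118
[[249.9855672   83.60473115]]
```

```bash
python3 -m jog '{"hand":[0,0,0,0,0,0,0,0,0,0],"delta_pos":[[25,1,0],[65,2,0],[92,3,15],[95,3,50],[95,3,90],[95,3,130],[95,3,158],[95,3,170],[95,3,174],[95,3,176]],"delta_rot":[[0,0,0],[0,0,0],[0,0,0],[0,0,0],[0,0,0],[0,0,0],[0,0,0],[0,0,0],[0,0,0],[0,0,0]]}'
python3 -m jog '{"hand":[0,0],"delta_pos":[[0,0,1],[0,0,3]],"delta_rot":[[0,0,0],[0,0,0]]}'
```

```text
t: 24.52
eef_pos: [0.453, 0.2993, 0.0765]
tcp_rot: [[0.972, 0.236, 0.001], [0.236, -0.972, 0.003], [0.001, -0.002, -1.0]]
ft_force: [-0.2, 0.3, -2.1]
opening: 0.596
t: 24.78
eef_pos: [0.4536, 0.2996, 0.0746]
tcp_rot: [[0.972, 0.236, 0.002], [0.236, -0.972, 0.004], [0.003, -0.003, -1.0]]
ft_force: [0.7, -0.0, -0.9]
opening: 0.593
```

```bash
python3 -m jog '{"hand":[0,0,0],"delta_pos":[[0,0,2],[0,0,4],[0,0,4.5]],"delta_rot":[[0,0,0],[0,0,0],[0,0,0]]}'|grep -E 'pos|force'
python3 -m jog '{"hand":[0,0,0],"delta_pos":[[0,0,0.8],[0,0,1.5],[0,0,1.5]],"delta_rot":[[0,0,0],[0,0,0],[0,0,0]]}'|grep -E 'pos|force'
```

```text
eef_pos: [0.4535, 0.2996, 0.0699]
ft_force: [0.1, -0.3, -1.0]
eef_pos: [0.4535, 0.2996, 0.0685]
ft_force: [0.1, -0.0, -1.0]
```

```bash
python3 -m jog '{"hand":[0,0,0],"delta_pos":[[0,0,0.5],[0,0,1],[0,0,1]],"delta_rot":[[0,0,0],[0,0,0],[0,0,0]]}'|grep -E 'pos|force'
```

```text
eef_pos: [0.4539, 0.2998, 0.0685]
ft_force: [-0.9, -0.8, 5.6]
```

Contact with the rack floor. I'll release and retreat.

```bash
python3 -m jog '{"hand":[0.7,0.85,0.85,0.85,0.85,0.85,0.85,0.85,0.85,0.85],"delta_pos":[[0,0,0],[0,0,0],[0,0,0],[0,0,-5],[0,0,-25],[0,0,-60],[0,0,-100],[0,0,-140],[0,0,-165],[0,0,-170]],"delta_rot":[[0,0,0],[0,0,0],[0,0,0],[0,0,0],[0,0,0],[0,0,0],[0,0,0],[0,0,0],[0,0,0],[0,0,0]]}'
python3 -m jog '{"hand":[1,1,1,1,1],"delta_pos":[[-30,0,0],[-60,0,0],[-75,0,0],[-75,0,0],[-75,0,0]],"delta_rot":[[0,0,0],[0,0,0],[0,0,0],[0,0,0],[0,0,0]]}'
python3 - <<'E'
from h import *
s=sense();b=viewer.snapshot("side");a=viewer.snapshot("wrist")
c=cv2.resize(b[150:350,130:330],(440,440),interpolation=cv2.INTER_CUBIC)
cv2.imwrite("pics/c9.png",np.hstack([cv2.resize(a,(360,440)),c])[...,::-1])
E
```

```text
t: 27.15
eef_pos: [0.454, 0.2995, 0.2424]
tcp_rot: [[0.972, 0.236, 0.009], [0.236, -0.972, 0.007], [0.01, -0.005, -1.0]]
ft_force: [-0.5, -0.3, -0.7]
opening: 0.851
t: 27.78
eef_pos: [0.3817, 0.2819, 0.2413]
tcp_rot: [[0.972, 0.236, 0.008], [0.236, -0.972, 0.007], [0.01, -0.004, -1.0]]
ft_force: [0.3, -0.9, 0.5]
opening: 0.995
```

View pics/c9.png

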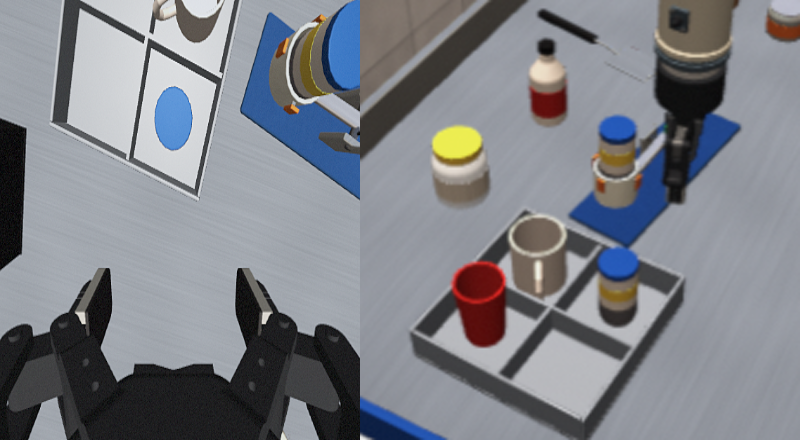

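The spent cartridge stands upright in the right-hand compartment with its cap centred. The full one is in the cup with the beam still down, the gripper is clear, and the other items haven't moved.

```bash
python3 -c "
from workcell import ticket;print(ticket.job_done())"
```

```text
the job is handed in; nothing more can be done
None
```

The job is done and handed in at about 28 s of the 72 s allowed; no verdict was given.

- **Full cartridge:** I clipped the cartridge nearer the robot into the holder. I felt the floor pad about 32 mm below the rim and seated it with a push of about 12 N at most. After I let go, the beam stayed down for over a second, so it is the full one. It read about 3.4 N hanging from the wrist, which agrees.
- **Spent cartridge:** The other one read about 1.5 N on the wrist. It now stands upright in the rack's empty right-hand compartment.
- **Last checks:** The final pictures showed the beam still down, the spent cartridge upright and the gripper touching nothing. The other items I could see had not moved; the amber jar, can and counter edges were not fully in view. I judged the seating on the pad from the force rise and pictures, and did not measure it again afterwards. No checks failed or disagreed.

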